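# Seal three push-top canisters in order

### The job

Seal the three freshly filled white canisters on the kitchen counter: with the fingertips, gently press the pop-up button in each lid all the way down, first on the tallest canister, then on the middle-height one, then on the shortest. Only press: do not pick up, tip or shift the canisters, and leave the pepper mill, spice jar and mug alone.

Things in the scene. Friction and masses are not known exactly. Their poses are not given: they have to be found in the camera images.
- tall: the tallest canister: a loose white stoneware canister, 90 x 90 mm square, with a flat bamboo lid whose top is 155 mm above the counter, about 0.75 kg, one of three alike but for height. Origin: centre of its underside; z is up, x and y run along the sides.
- tall_button_top (a point): centre of the top face of the round push button (44 mm across, soft dark rubber cap on a steel stem) in the middle of the tallest canister's lid; moves down with the button. It stands 15 to 17 mm above the lid at first and 7 mm above it when fully down and released; the rubber cap yields about 1 mm for each 3.5 N.
- tall_button (a joint): how far that button is down, in m: 0 fully up, 0.010 at its stop (lid sealed). It starts between 0 and 0.002, resists with a steady 2.5 N or so on the way, and stays where it is left (no spring).
- middle: the middle-height canister: a loose white stoneware canister, 90 x 90 mm square, with a flat bamboo lid whose top is 120 mm above the counter, about 0.6 kg, one of three alike but for height. Origin: centre of its underside; z is up, x and y run along the sides.
- middle_button_top (a point): centre of the top face of the round push button (44 mm across, soft dark rubber cap on a steel stem) in the middle of the middle-height canister's lid; moves down with the button. It stands 15 to 17 mm above the lid at first and 7 mm above it when fully down and released; the rubber cap yields about 1 mm for each 3.5 N.
- middle_button (a joint): how far that button is down, in m: 0 fully up, 0.010 at its stop (lid sealed). It starts between 0 and 0.002, resists with a steady 2.5 N or so on the way, and stays where it is left (no spring).
- short: the shortest canister: a loose white stoneware canister, 90 x 90 mm square, with a flat bamboo lid whose top is 85 mm above the counter, about 0.45 kg, one of three alike but for height. Origin: centre of its underside; z is up, x and y run along the sides.
- short_button_top (a point): centre of the top face of the round push button (44 mm across, soft dark rubber cap on a steel stem) in the middle of the shortest canister's lid; moves down with the button. It stands 15 to 17 mm above the lid at first and 7 mm above it when fully down and released; the rubber cap yields about 1 mm for each 3.5 N.
- short_button (a joint): how far that button is down, in m: 0 fully up, 0.010 at its stop (lid sealed). It starts between 0 and 0.002, resists with a steady 2.5 N or so on the way, and stays where it is left (no spring).
- mill: bystander: turned wooden pepper mill, 56 mm across, 140 mm tall; origin under its centre.
- spice_jar: bystander: small amber glass jar with a cork ball stopper, 70 mm across, 102 mm tall; origin under its centre.
- mug: bystander: blue mug, 80 mm across, 90 mm tall, handle at its +y; origin under its centre.
There are look-alikes about, which are no part of the job. Leave any green or turquoise look-alike of the short alone.

How it is judged:
On the way, in this order (a step that is already met when the one before it is completed fails the run):
1. the tallest canister's button is pressed down (8 of its 10 mm or more) (value of joint tall_button above 0.008 m), for 0.1 s.
2. the middle-height canister's button is pressed down (8 of its 10 mm or more) (value of joint middle_button above 0.008 m), for 0.1 s.
3. the shortest canister's button is pressed down (8 of its 10 mm or more) (value of joint short_button above 0.008 m), for 0.1 s.
At the end, for the whole second after the job is handed in: All three buttons are at least 8 of their 10 mm down; every canister stands upright on the counter within 25 mm of where it began, and the mill, jar and mug are within 25 mm of where they began (value of joint each of tall_button, middle_button, short_button above 0.008 m and distance of each of tall, middle, short, mill, spice_jar, mug from where it was at the start of the episode below 0.025 m and angle between each of tall, middle, short's own z axis and vertical below 0.05 rad and height (world z) of each of tall, middle, short below 0.004 m); the robot touches nothing.
It fails at once if a button goes down more than 4 mm before the button of a taller canister is down ((value of joint middle_button above 0.004 m and value of joint tall_button below 0.008 m) or (value of joint short_button above 0.004 m and value of joint middle_button below 0.008 m) or (value of joint short_button above 0.004 m and value of joint tall_button below 0.008 m)).
It fails at once if a canister is lifted (8 mm), tipped (0.15 rad) or shifted (25 mm) (height (world z) of any of tall, middle, short above 0.008 m or angle between any of tall, middle, short's own z axis and vertical above 0.15 rad or distance of any of tall, middle, short from where it was at the start of the episode above 0.025 m).
It fails at once if a canister or its button is pressed harder than 25 N (contact force between any of the fingers, the arm and tall above 25 N or contact force between any of the fingers, the arm and middle above 25 N or contact force between any of the fingers, the arm and short above 25 N).
It fails at once if the mill, jar or mug is moved more than 25 mm or tipped (0.3 rad) (distance of any of mill, spice_jar, mug from where it was at the start of the episode above 0.025 m or angle between any of mill, spice_jar, mug's own z axis and vertical above 0.3 rad).
It also fails if it takes over 58 s, if anything falls off the work surface, if the arm or the gripper's body presses on something with over 40 N, if the wrist force passes 120 N, or if a joint passes its speed limit or range.

### The arm

A 6-joint arm with a two-finger parallel gripper is mounted at the origin on the work surface. World frame = base frame: x ahead of the robot, y to its left, z up, the work surface at z = 0. Lengths are in m, angles in rad, forces in N, time in s.
With the tool pointing down it reaches from about 0.375 to 0.9 m from the base axis. Payload 3.1 kg.
Tool frame: the origin (TCP) lies at the very end of the fingers, on their centre line; the grasp point (between the pads) lies 19 mm behind it; z points along the fingers, y is the direction in which the jaws open and shut (so a half turn about z gives the same grasp; the last joint's range is limited). The gripper opens to 87 mm and grips with 3 to 60 N. Pads are 19 mm wide; open, the fingers measure 117 mm over their backs; the gripper's body (75 mm by 190 mm) begins 51 mm behind the grasp point.
Start: joints at [-1.288, 0.527, 1.433, -0, 1.181, -0.178], TCP at [0.278, -0.559, 0.223] pointing down, gripper open.
Joint ranges: [-3.08, 3.08], [-0.75, 2.2], [0.22, 2.44], [-1.43, 4.57], [0, 2.65], [-2.85, 2.85]. Speed limits (rad/s): [2.79, 2.79, 3.14, 3.14, 3.14, 3.14].

### API

Orientations are given as a unit quaternion [x, y, z, w].
In Python, from rig import robot gives the robot as it stands.
- The arm moves only by the tool arm_command, never from a script. Its argument "targets" is a list of rows, each a list of 5 numbers: the shift along the tool's x, y, z in cm, then the turn about the tool's z in rad, then the finger opening in cm, from 0 to 8.7. In form: [[dx, dy, dz, spin, hand], ...]. A call has 1 to 5 rows; each row is the pose to reach, as a shift and turn from the pose commanded when the call began, along the tool's axes at that moment; what a row does not reach only later rows make up. A row lasts 1/8 s, in which the tool goes at most 62.5 mm and 10.7 degrees, less where a joint would pass 70% of its speed; a pose out of reach is approached as far as the arm can. A call with a gripper value outside its range is refused whole. The fingers move at their own pace and stop on an object; "newtons" is the grip in N (left out, the last holds). Time passes only in rows, so rows that repeat a pose let the fingers close. It gives the time, the measured TCP pose, the force and the opening at its end, in the units of the state.
- robot.get_obs(): the state, without advancing time (a new reading comes with each control period).
- robot.camera(name): name is "scene" or "top" or "wrist"; returns (picture, depth): 400x640x3 uint8, red, green, blue; 400x640 float32, m along the optical axis (not along the pixel's ray), 0 where there is no reading.
- robot.camera_model(name): a dict with "mtx" (3x3 intrinsics, pixels), "k1" (the pictures are not rectified: a ray, as slopes to the right and down, at radius r is drawn at 1 + k1 r^2 times it, then the intrinsics apply), "extrinsics" (4x4, takes a point from world to camera coordinates). Camera axes: x right, y up, looking along -z (the intrinsics and any distortion apply to the point x, -y, -z); pixel columns grow to the right and rows downward; lengths in m; the calibration is good to about 2 mm. A picture is of the moment at which its call begins: read the wrist's pose just before it. camera_model takes no time and is no camera call; for the wrist camera it gives the pose at the moment of the call.
- robot.hand_in(): hands the job in, once; it reports no verdict.
The state is a dict: "time": time; "q": joint angles; "joint_velocities": joint speeds; "joint_torque": joint torques, N m; "position": TCP position; "tool_rot": TCP orientation; "ft_force": force on the tool from outside, world axes, zero at the start; "moment": the same for the moment, N m; "grip_width": finger opening in m.
Only numpy, scipy, OpenCV 4.12 (cv2) and the standard library are available. Lean on these libraries where they do the work, as an engineer would, in place of code of your own. Each camera call takes 0.05 s, during which the arm holds its last target.

## Working session

There is one attempt and no reset: what is moved stays moved. The work goes in short steps, Python scripts to look and compute and a tool call to move; the robot and the scene stay as the last step left them, time stands still between calls to the robot, and variables do not carry over. Pictures are saved under pics/ and viewed, and the job is handed in when it is done.

Besides the shell and the picture viewer there is one more tool, called as name([rows], argument=value, ...), one row to a line, values as JSON. arm_command: Moves the arm, as the interface text tells. Its arguments: {"type":"object","properties":{"targets":{"type":"array","items":{"type":"array","items":{"type":"number"}}},"newtons":{"type":"number"}},"required":["targets"]}

```bash
ls; mkdir -p pics; python3 - <<'E'
from rig import robot
import cv2,numpy as np
o=robot.get_obs(); print({k:np.round(v,4) for k,v in o.items()})
for n in("scene","top"):
    p,d=robot.camera(n); cv2.imwrite(f"pics/{n}0.png",p[:,:,::-1]); np.save(f"{n}0.npy",d)
    m=robot.camera_model(n); print(n,m); np.savez(f"{n}_m.npz",**m)
E
```

```text
pics
{'time': np.float64(0.0), 'q': array([-1.2875,  0.5285,  1.4339, -0.    ,  1.1814, -0.1785]), 'joint_velocities': array([ 0.0002, -0.0007, -0.0009,  0.0002,  0.0015, -0.0004]), 'joint_torque': array([-7.00000e-04, -4.40050e+01, -1.76592e+01,  6.32000e-02,
        5.81000e-02, -2.00000e-04]), 'position': array([ 0.2783, -0.5588,  0.2216]), 'tool_rot': array([ 9.735e-01,  2.289e-01, -1.000e-04, -1.100e-03]), 'ft_force': array([-0.3216, -0.1274,  0.3724]), 'moment': array([-0.0075,  0.0016,  0.0239]), 'grip_width': np.float64(0.0873)}
scene {'mtx': array([[503.1381123 ,   0.        , 324.44686093],
       [  0.        , 503.1381123 , 199.98353572],
       [  0.        ,   0.        ,   1.        ]]), 'k1': -0.04868800968845756, 'extrinsics': array([[ 0.66416534,  0.74753927,  0.00833287, -0.41246487],
       [-0.63628048,  0.5593935 ,  0.53124953,  0.22991812],
       [ 0.39246853, -0.35813957,  0.84717442, -1.55250167],
       [ 0.        ,  0.        ,  0.        ,  1.        ]])}
top {'mtx': array([[483.67579598,   0.        , 315.3969906 ],
       [  0.        , 483.67579598, 194.01245175],
       [  0.        ,   0.        ,   1.        ]]), 'k1': -0.014898898583191409, 'extrinsics': array([[ 0.02884815, -0.99955718,  0.00729565,  0.06936071],
       [ 0.99356006,  0.02947361,  0.10940617, -0.51846009],
       [-0.10957276,  0.0040925 ,  0.99397035, -1.08988071],
       [ 0.        ,  0.        ,  0.        ,  1.        ]])}
```

View pics/scene0.png

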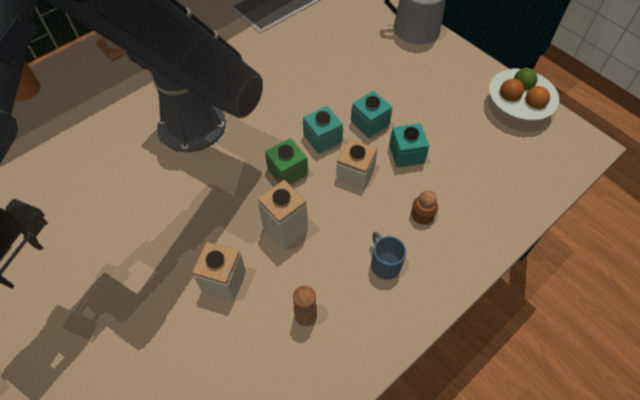

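View pics/top0.png

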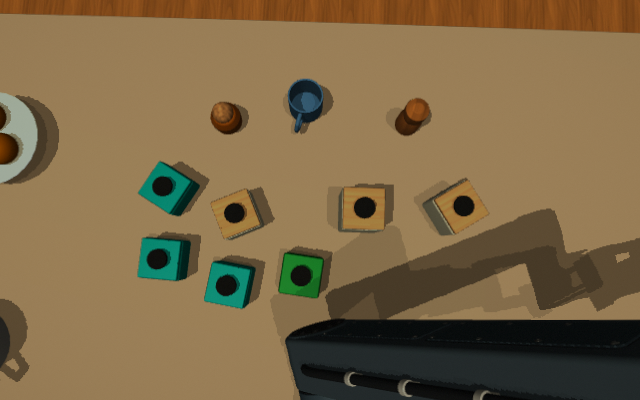

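Scene picture: three white canisters with bamboo lids have buttons at about (358,152), (282,197) and (215,260). In the top view these are (234,213), (365,208) and (463,206). The look-alikes are green at top (301,275) and turquoise at (162,186), (158,259) and (226,285). Next I'll measure heights and take an enlarged crop.

```bash
cat > h.py <<'E'
import numpy as np,cv2
def deproj(m,u,v,d):
    K=m["mtx"];k=float(m["k1"])
    x=(u-K[0,2])/K[0,0];y=(v-K[1,2])/K[1,1]
    p=cv2.undistortPoints(np.array([[[float(u),float(v)]]]),K,np.array([k,0,0,0.]))[0,0]
    c=np.array([p[0]*d,-p[1]*d,-d,1]); return (np.linalg.inv(m["extrinsics"])@c)[:3]
def proj(m,P):
    c=m["extrinsics"]@np.append(P,1);x=c[0]/-c[2];y=-c[1]/-c[2];s=1+float(m["k1"])*(x*x+y*y)
    return m["mtx"][0,0]*x*s+m["mtx"][0,2],m["mtx"][1,1]*y*s+m["mtx"][1,2]
E
python3 - <<'E'
from h import *
im=cv2.imread("pics/top0.png");d=np.load("top0.npy");m=np.load("top_m.npz");m={k:m[k] for k in m}
s=np.load("scene_m.npz");s={k:s[k] for k in s};ds=np.load("scene0.npy");ims=cv2.imread("pics/scene0.png")
def dark(im,u,v,r):
    g=im.max(2);mask=np.zeros(g.shape,np.uint8);mask[v-r:v+r,u-r:u+r]=(g[v-r:v+r,u-r:u+r]<45)
    n,l,st,c=cv2.connectedComponentsWithStats(mask);i=l[v,u];return c[i],st[i],l==i
for n,M,D,I,pts in(("top",m,d,im,dict(short=(234,213),tall=(365,208),mid=(463,206),green=(301,275),t1=(162,186),t2=(158,259),t3=(226,285),mill=(415,110),jar=(225,113),mug=(305,100))),
  ("scene",s,ds,ims,dict(short=(358,152),tall=(282,197),mid=(215,260)))):
  for k,(u,v) in pts.items():
    if k in("mill","jar","mug"): print(k,np.round(deproj(M,u,v,D[v,u]),3));continue
    c,st,mk=dark(I,u,v,18);er=cv2.erode(mk.astype(np.uint8),np.ones((5,5)))>0
    z=np.median(D[er]) if er.any() else D[v,u]
    print(n,k,c.round(1),st,np.round(deproj(M,c[0],c[1],z),4))
cv2.imwrite("pics/topc.png",cv2.resize(im[150:320,120:510],None,fx=2,fy=2,interpolation=cv2.INTER_CUBIC))
cv2.imwrite("pics/scc.png",cv2.resize(ims[80:310,180:440],None,fx=2.5,fy=2.5,interpolation=cv2.INTER_CUBIC))
E
```

```text
top short [234.  212.7] [224 204  20  19 295] [0.4628 0.2588 0.0991]
top tall [364.3 207.2] [354 197  21  21 335] [ 0.4767 -0.014   0.1703]
top mid [463.3 205.5] [454 196  20  20 317] [ 0.4895 -0.2252  0.1342]
top green [300.6 275.5] [291 266  20  20 325] [0.3334 0.1111 0.1005]
top t1 [162.3 185.9] [153 177  20  19 305] [0.5161 0.4163 0.1006]
top t2 [157.1 258.6] [147 249  21  20 322] [0.36   0.4175 0.1007]
top t3 [225.9 285.1] [216 275  21  21 332] [0.3088 0.2686 0.1006]
mill [ 0.69  -0.122  0.137]
jar [0.683 0.29  0.095]
mug [0.747 0.116 0.003]
scene short [357.3 151.8] [351 146  13  12 117] [0.4656 0.2572 0.1024]
scene tall [319.5 199.5] [     0      0    640    400 255992] [ 0.452   0.1315 -0.0273]
scene mid [319.5 199.5] [     0      0    640    400 255998] [ 0.452   0.1315 -0.0272]
```

View pics/scc.png

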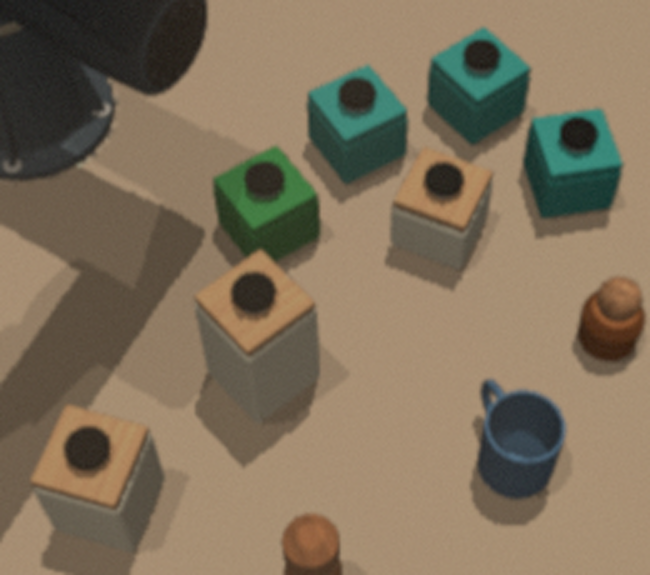

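View pics/topc.png

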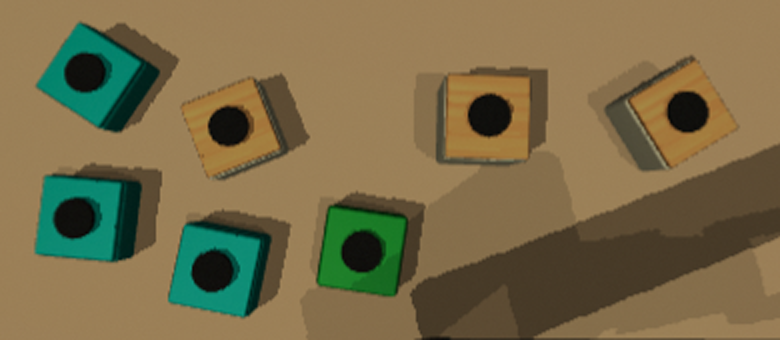

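Heights are 0.170, 0.134 and 0.100 m, matching the expected button tops of 0.171, 0.136 and 0.101 for tall, middle and short. So tall is top (365,208), middle is (463,206) and short is (234,213), all bamboo-lidded white. The crops confirm this. I'll move at constant height to above the tall one and close the fingers on the way.

arm_command([
  [2.0, -1.9, -0.5, 0, 0],
  [6.2, -5.9, -0.5, 0, 0],
  [10.4, -9.9, -0.5, 0, 0],
  [14.6, -13.9, -0.5, 0, 0],
  [18.8, -17.9, -0.5, 0, 0],
], newtons=20)

```text
time: 0.72
position: [0.3673, -0.3136, 0.2273]
tool_rot: [0.974, 0.229, 0.0, -0.0]
ft_force: [1.3, 0.1, 0.1]
grip_width: 0.0448
```

arm_command([
  [4.2, -4.0, 0, 0, 0],
  [8.4, -8.0, 0, 0, 0],
  [12.6, -12.0, 0, 0, 0],
  [16.8, -16, 0, 0, 0],
  [18.8, -17.9, 0, 0, 0],
])

```text
time: 1.35
position: [0.4556, -0.0686, 0.2273]
tool_rot: [0.973, 0.23, -0.0, -0.0]
ft_force: [-0.1, -1.2, -0.4]
grip_width: 0.0019
```

```bash
cat >> h.py <<'E'
from scipy.spatial.transform import Rotation as R
def go(T):
    from rig import robot
    o=robot.get_obs();p=np.array(o["position"]);r=R.from_quat(o["tool_rot"])
    print("t",round(float(o["time"]),2),"pos",p.round(4),"F",np.round(o["ft_force"],2),"w",round(float(o["grip_width"]),4),"delta tool cm",(r.inv().apply(np.array(T)-p)*100).round(2),"zaxis",r.as_matrix()[:,2].round(3),"q",np.round(o["q"],2))
E
python3 -c "
from h import *
go([.477,-.0145,.2])"
```

```text
t 1.35 pos [ 0.4556 -0.0686  0.2273] F [-0.13 -1.18 -0.4 ] w 0.0019 delta tool cm [ 4.34 -3.87  2.73] zaxis [-0.001  0.001 -1.   ] q [-0.39  0.3   1.82  0.    1.02  0.71]
```

arm_command([
  [2.8, -2.5, 0, 0, 0],
  [4.3, -3.9, 1.0, 0, 0],
  [4.3, -3.9, 2.7, 0, 0],
  [4.3, -3.9, 2.7, 0, 0],
])

```text
time: 1.85
position: [0.4755, -0.0167, 0.1994]
tool_rot: [0.973, 0.229, -0.002, -0.001]
ft_force: [0.5, -0.6, 0.5]
grip_width: 0.0005
```

```bash
python3 - <<'E'
from h import *
from rig import robot
go([.477,-.0145,.19])
for n in("wrist","top"):
    m=robot.camera_model(n);p,d=robot.camera(n)
    cv2.imwrite(f"pics/{n}1.png",p[:,:,::-1])
    if n=="wrist":
        np.save("w1.npy",d);np.savez("w1_m.npz",**m)
        print([np.round(proj(m,P),1) for P in([.477,-.0145,.17],robot.get_obs()["position"])])
E
```

```text
t 1.85 pos [ 0.4755 -0.0167  0.1994] F [ 0.54 -0.57  0.53] w 0.0005 delta tool cm [ 0.24 -0.13  0.94] zaxis [-0.004  0.001 -1.   ] q [-0.27  0.36  1.82 -0.    0.96  0.84]
[array([317.4, 236.8]), array([321.3, 260.2])]
```

View pics/wrist1.png

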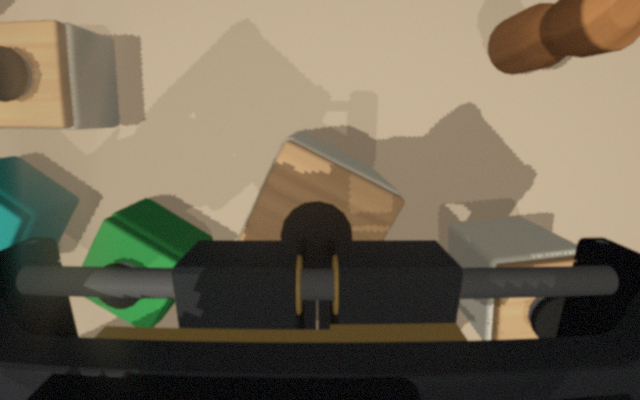

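The wrist view shows the fingers over the tall button. Its visible edge is at (316,203) and the cap is about 70 px wide, so its centre is at about (317,238), against a predicted (317,237). Descending to just above it.

arm_command([
  [0.1, -0.1, 1.5, 0, 0],
  [0.1, -0.1, 2.4, 0, 0],
  [0.1, -0.1, 2.4, 0, 0],
  [0.1, -0.1, 2.4, 0, 0],
])

```text
time: 2.45
position: [0.4775, -0.0163, 0.1769]
tool_rot: [0.973, 0.229, 0.0, 0.0]
ft_force: [0.8, -0.4, -0.2]
grip_width: 0.0006
```

```bash
python3 -c "
from h import *
go([.477,-.0145,.16])"
```

```text
t 2.45 pos [ 0.4775 -0.0163  0.1769] F [ 0.81 -0.37 -0.2 ] w 0.0006 delta tool cm [ 0.04 -0.18  1.69] zaxis [ 0.001 -0.    -1.   ] q [-0.27  0.4   1.84  0.    0.9   0.84]
```

arm_command([
  [0, -0.15, 0.3, 0, 0],
  [0, -0.15, 0.6, 0, 0],
  [0, -0.15, 0.8, 0, 0],
  [0, -0.15, 1.0, 0, 0],
  [0, -0.15, 1.0, 0, 0],
])

```text
time: 3.08
position: [0.4766, -0.0146, 0.1665]
tool_rot: [0.973, 0.229, 0.0, -0.0]
ft_force: [-0.7, 0.6, 2.3]
grip_width: 0.0004
```

Contact, with about 2.5 N as expected. Pressing on slowly.

arm_command([
  [0, 0, 0.15, 0, 0],
  [0, 0, 0.3, 0, 0],
  [0, 0, 0.45, 0, 0],
  [0, 0, 0.5, 0, 0],
  [0, 0, 0.5, 0, 0],
])

```text
time: 3.7
position: [0.4766, -0.0147, 0.1616]
tool_rot: [0.973, 0.229, 0.0, -0.0]
ft_force: [0.2, 1.1, 3.4]
grip_width: 0.0004
```

arm_command([
  [0, 0, 0.1, 0, 0],
  [0, 0, 0.15, 0, 0],
  [0, 0, 0.2, 0, 0],
  [0, 0, 0.2, 0, 0],
])

```text
time: 4.2
position: [0.4766, -0.0147, 0.1601]
tool_rot: [0.973, 0.229, 0.0, 0.0]
ft_force: [-0.6, 1.5, 7.1]
grip_width: 0.0006
```

arm_command([
  [0, 0, 0.1, 0, 0],
  [0, 0, 0.1, 0, 0],
])

```text
time: 4.45
position: [0.4766, -0.0147, 0.1594]
tool_rot: [0.973, 0.229, 0.0, 0.0]
ft_force: [-1.6, 1.7, 10.1]
grip_width: 0.0003
```

arm_command([
  [0, 0, -1.0, 0, 0],
  [0, 0, -3.0, 0, 0],
  [0, 0, -5.0, 0, 0],
  [0, 0, -5.0, 0, 0],
])

```text
time: 4.95
position: [0.4773, -0.0152, 0.2095]
tool_rot: [0.973, 0.229, 0.001, 0.001]
ft_force: [0.8, 0.1, 0.5]
grip_width: 0.0001
```

```bash
python3 - <<'E'
from h import *
from rig import robot
go([.4895,-.2252,.18])
p,d=robot.camera("scene");cv2.imwrite("pics/scene2.png",p[:,:,::-1]);np.save("scene2.npy",d)
m=robot.camera_model("scene")
ds=np.load("scene0.npy")
for k,P in dict(tall=(.477,-.0145,.17),mid=(.4895,-.2252,.134),short=(.4635,.2585,.1)).items():
    u,v=proj(m,np.array(P));u,v=int(round(u)),int(round(v))
    a=[np.median(x[v-2:v+3,u-2:u+3]) for x in(ds,d)]
    print(k,u,v,[deproj(m,u,v,x).round(4) for x in a])
i=np.hstack([cv2.imread("pics/scene0.png")[130:310,180:400],cv2.imread("pics/scene2.png")[130:310,180:400]])
cv2.imwrite("pics/cmp2.png",cv2.resize(i,None,fx=1.8,fy=1.8,interpolation=cv2.INTER_CUBIC))
E
```

```text
t 4.95 pos [ 0.4773 -0.0152  0.2095] F [0.8  0.08 0.48] w 0.0001 delta tool cm [-8.27 19.34  2.98] zaxis [ 0.003 -0.001 -1.   ] q [-0.27  0.35  1.81 -0.    0.98  0.84]
tall 281 196 [array([ 0.4782, -0.0151,  0.1739]), array([ 0.473 , -0.0117,  0.1644])]
mid 215 259 [array([ 0.4921, -0.2261,  0.1374]), array([ 0.4925, -0.2263,  0.1382])]
short 357 152 [array([0.4658, 0.2558, 0.1027]), array([0.4661, 0.2555, 0.1032])]
```

View pics/cmp2.png

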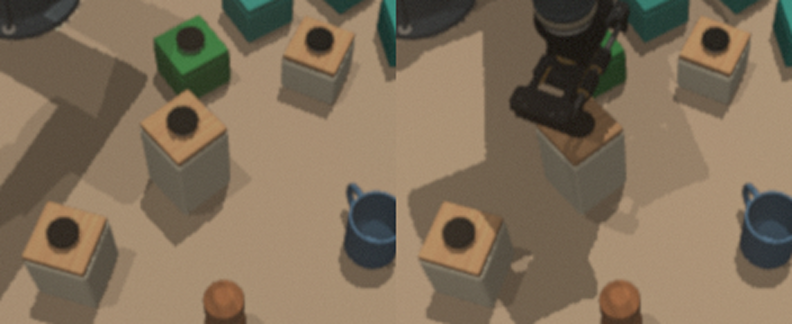

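The tall button sits lower (cap from 0.174 to 0.164 in the same view). It took 10 N at z=0.159, so it is at its stop, and the canister has not moved. Next, the middle one.

arm_command([
  [-1.5, 3.5, 0, 0, 0],
  [-3.8, 9.0, 0, 0, 0],
  [-6.1, 14.5, 0, 0, 0],
  [-8.2, 19.3, 0, 0, 0],
  [-8.2, 19.3, 2.0, 0, 0],
])

```text
time: 5.62
position: [0.4902, -0.2291, 0.1883]
tool_rot: [0.974, 0.226, 0.001, 0.002]
ft_force: [0.6, 0.4, -0.8]
grip_width: 0.0006
```

arm_command([
  [0, 0, 2.0, 0, 0],
  [0, 0, 3.5, 0, 0],
  [0, 0, 3.5, 0, 0],
])

```text
time: 6.0
position: [0.4879, -0.2231, 0.1518]
tool_rot: [0.973, 0.229, -0.001, -0.002]
ft_force: [-0.8, 0.7, -0.6]
grip_width: 0.0007
```

```bash
python3 - <<'E'
from h import *
from rig import robot
go([.4905,-.2255,.125])
m=robot.camera_model("wrist");p,d=robot.camera("wrist");cv2.imwrite("pics/wrist3.png",p[:,:,::-1]);print(proj(m,np.array([.4905,-.2255,.135])))
E
```

```text
t 6.0 pos [ 0.4879 -0.2231  0.1518] F [-0.85  0.73 -0.64] w 0.0007 delta tool cm [0.13 0.33 2.68] zaxis [-0.003  0.002 -1.   ] q [-0.64  0.51  1.72 -0.    0.92  0.47]
(np.float64(325.5466079246429), np.float64(246.26768668322234))
```

View pics/wrist3.png

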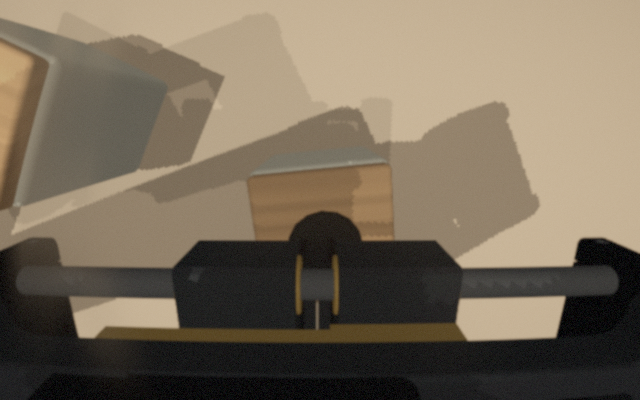

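The middle button's cap edge is at (325,211), so its centre is at about (325,246), which matches the prediction. I'll trim sideways and descend.

arm_command([
  [0.1, 0.2, 0.5, 0, 0],
  [0.1, 0.2, 1.0, 0, 0],
  [0.1, 0.2, 1.2, 0, 0],
  [0.1, 0.2, 1.2, 0, 0],
])

```text
time: 6.55
position: [0.4908, -0.2253, 0.1415]
tool_rot: [0.973, 0.229, -0.0, -0.0]
ft_force: [0.8, 0.6, 0.8]
grip_width: 0.0008
```

```bash
python3 -c "
from h import *
go([.4905,-.2255,.125])"
```

```text
t 6.55 pos [ 0.4908 -0.2253  0.1415] F [0.85 0.57 0.78] w 0.0008 delta tool cm [-0.04  0.01  1.65] zaxis [-0.  0. -1.] q [-0.64  0.53  1.72  0.    0.89  0.47]
```

arm_command([
  [0, 0, 0.3, 0, 0],
  [0, 0, 0.6, 0, 0],
  [0, 0, 0.8, 0, 0],
  [0, 0, 1.0, 0, 0],
  [0, 0, 1.0, 0, 0],
])

```text
time: 7.18
position: [0.491, -0.2254, 0.1315]
tool_rot: [0.973, 0.229, 0.0, 0.0]
ft_force: [0.3, 0.8, 1.5]
grip_width: 0.0002
```

arm_command([
  [0, 0, 0.15, 0, 0],
  [0, 0, 0.3, 0, 0],
  [0, 0, 0.4, 0, 0],
  [0, 0, 0.5, 0, 0],
  [0, 0, 0.5, 0, 0],
])

```text
time: 7.8
position: [0.491, -0.2255, 0.1266]
tool_rot: [0.973, 0.229, 0.0, 0.0]
ft_force: [0.5, -0.7, 3.2]
grip_width: 0.0002
```

arm_command([
  [0, 0, 0.1, 0, 0],
  [0, 0, 0.15, 0, 0],
  [0, 0, 0.2, 0, 0],
  [0, 0, 0.25, 0, 0],
  [0, 0, 0.25, 0, 0],
])

```text
time: 8.43
position: [0.491, -0.2254, 0.1249]
tool_rot: [0.973, 0.229, 0.0, 0.0]
ft_force: [0.0, 2.1, 7.8]
grip_width: 0.0003
```

arm_command([
  [0, 0, 0.1, 0, 0],
  [0, 0, 0.1, 0, 0],
])

```text
time: 8.68
position: [0.491, -0.2255, 0.1242]
tool_rot: [0.973, 0.229, 0.0, 0.0]
ft_force: [-1.5, 0.5, 10.9]
grip_width: 0.0005
```

arm_command([
  [0, 0, -1.0, 0, 0],
  [0, 0, -4.0, 0, 0],
  [0, 0, -8.0, 0, 0],
  [0, 0, -9.0, 0, 0],
  [0, 0, -9.0, 0, 0],
])

```text
time: 9.3
position: [0.4907, -0.2253, 0.213]
tool_rot: [0.973, 0.229, 0.0, 0.0]
ft_force: [-0.5, -0.3, 0.2]
grip_width: 0.0007
```

```bash
python3 - <<'E'
from h import *
from rig import robot
go([.464,.258,.2135])
m=robot.camera_model("scene")
p,d=robot.camera("scene");cv2.imwrite("pics/scene4.png",p[:,:,::-1])
for k,P in dict(tall=(.477,-.0145,.164),mid=(.4905,-.2255,.129)).items():
    u,v=proj(m,np.array(P));u,v=int(round(u)),int(round(v))
    print(k,deproj(m,u,v,np.median(d[v-2:v+3,u-2:u+3])).round(4))
E
```

```text
t 9.3 pos [ 0.4907 -0.2253  0.213 ] F [-0.45 -0.33  0.21] w 0.0007 delta tool cm [ 19.14 -44.46  -0.06] zaxis [ 0. -0. -1.] q [-0.64  0.43  1.66 -0.    1.06  0.47]
tall [ 0.4775 -0.0153  0.1644]
mid [ 0.4894 -0.2263  0.1278]
```

The middle button is at its stop too: 10.9 N at z=0.124, and the cap now reads 0.128. Moving to the short one, passing 5 cm above the tall one.

arm_command([
  [1.5, -3.5, 0, 0, 0],
  [3.8, -8.9, 0, 0, 0],
  [6.1, -14.3, 0, 0, 0],
  [8.4, -19.6, 0, 0, 0],
  [10.7, -24.9, 0, 0, 0],
])

```text
time: 9.98
position: [0.4743, 0.047, 0.2113]
tool_rot: [0.974, 0.229, -0.002, -0.001]
ft_force: [0.5, -0.5, -0.9]
grip_width: 0.0004
```

arm_command([
  [2.3, -5.3, 0, 0, 0],
  [4.6, -10.7, 0, 0, 0],
  [6.9, -16.0, 0, 0, 0],
  [8.4, -19.5, 0, 0, 0],
  [8.4, -19.5, 0, 0, 0],
])

```text
time: 10.6
position: [0.4625, 0.2592, 0.2111]
tool_rot: [0.973, 0.231, -0.002, -0.0]
ft_force: [-0.1, -1.3, -1.6]
grip_width: 0.0006
```

```bash
python3 - <<'E'
from h import *
go([.464,.258,.118])
E
```

```text
t 10.6 pos [0.4625 0.2592 0.2111] F [-0.06 -1.3  -1.63] w 0.0006 delta tool cm [0.11 0.19 9.31] zaxis [-0.003 -0.001 -1.   ] q [0.3  0.42 1.68 0.   1.05 1.4 ]
```

arm_command([
  [0, 0.1, 4.0, 0, 0],
  [0, 0.1, 8.0, 0, 0],
  [0, 0.1, 9.3, 0, 0],
  [0, 0.1, 9.3, 0, 0],
])

```text
time: 11.1
position: [0.4639, 0.2554, 0.1191]
tool_rot: [0.974, 0.228, -0.002, 0.0]
ft_force: [-0.2, 0.1, 0.5]
grip_width: 0.0007
```

```bash
python3 - <<'E'
from h import *
from rig import robot
go([.464,.258,.107])
m=robot.camera_model("wrist");p,d=robot.camera("wrist");cv2.imwrite("pics/wrist5.png",p[:,:,::-1]);print(proj(m,np.array([.464,.258,.1])))
E
```

```text
t 11.1 pos [0.4639 0.2554 0.1191] F [-0.24  0.13  0.52] w 0.0007 delta tool cm [ 0.13 -0.23  1.2 ] zaxis [-0.003 -0.001 -1.   ] q [ 0.29  0.55  1.76 -0.    0.83  1.4 ]
(np.float64(315.6260783554105), np.float64(244.74443061072793))
```

View pics/wrist5.png

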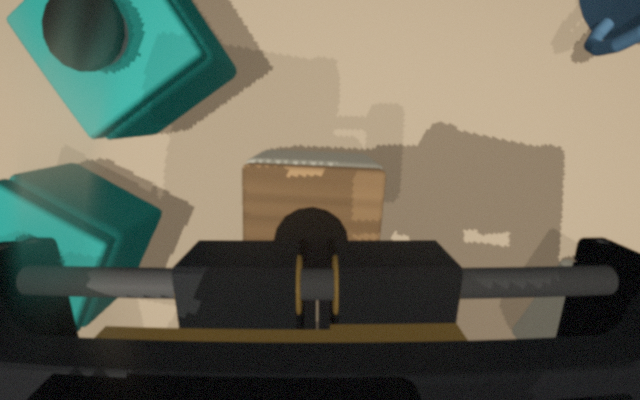

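The fingers are over the bamboo-lidded short canister. The cap edge is at (311,208), so its centre is at about (311,244), within 2 mm of the prediction. The turquoise look-alikes are well off to the left. Descending.

arm_command([
  [0.1, -0.2, 0.5, 0, 0],
  [0.1, -0.2, 1.0, 0, 0],
  [0.1, -0.2, 1.3, 0, 0],
  [0.1, -0.2, 1.3, 0, 0],
])

```text
time: 11.65
position: [0.4643, 0.2586, 0.107]
tool_rot: [0.973, 0.229, -0.0, 0.0]
ft_force: [-0.5, -0.8, 0.2]
grip_width: 0.0006
```

```bash
python3 - <<'E'
from h import *
go([.464,.258,.0895])
E
```

```text
t 11.65 pos [0.4643 0.2586 0.107 ] F [-0.47 -0.75  0.21] w 0.0006 delta tool cm [-0.05  0.04  1.75] zaxis [-0. -0. -1.] q [ 0.3   0.57  1.77 -0.    0.8   1.41]
```

arm_command([
  [0, 0, 0.3, 0, 0],
  [0, 0, 0.6, 0, 0],
  [0, 0, 0.8, 0, 0],
  [0, 0, 1.0, 0, 0],
  [0, 0, 1.0, 0, 0],
])

```text
time: 12.28
position: [0.4646, 0.2586, 0.097]
tool_rot: [0.973, 0.229, 0.0, -0.0]
ft_force: [0.1, 0.5, 1.6]
grip_width: 0.0005
```

arm_command([
  [0, 0, 0.15, 0, 0],
  [0, 0, 0.3, 0, 0],
  [0, 0, 0.4, 0, 0],
  [0, 0, 0.5, 0, 0],
  [0, 0, 0.5, 0, 0],
])

```text
time: 12.9
position: [0.4646, 0.2586, 0.092]
tool_rot: [0.973, 0.229, 0.0, -0.0]
ft_force: [-0.2, 0.1, 1.5]
grip_width: 0.0005
```

arm_command([
  [0, 0, 0.1, 0, 0],
  [0, 0, 0.15, 0, 0],
  [0, 0, 0.2, 0, 0],
  [0, 0, 0.25, 0, 0],
  [0, 0, 0.25, 0, 0],
])

```text
time: 13.52
position: [0.4646, 0.2586, 0.0902]
tool_rot: [0.973, 0.229, 0.0, 0.0]
ft_force: [-1.5, -0.1, 6.8]
grip_width: 0.0007
```

arm_command([
  [0, 0, 0.1, 0, 0],
  [0, 0, 0.1, 0, 0],
])

```text
time: 13.78
position: [0.4646, 0.2586, 0.0895]
tool_rot: [0.973, 0.229, 0.0, 0.0]
ft_force: [-1.4, -1.7, 10.3]
grip_width: 0.0003
```

arm_command([
  [0, 0, -1.0, 0, 0],
  [0, 0, -4.0, 0, 0],
  [0, 0, -8.0, 0, 0],
  [0, 0, -14.0, 0, 0],
  [0, 0, -14.0, 0, 0],
])

```text
time: 14.4
position: [0.4675, 0.2596, 0.2331]
tool_rot: [0.973, 0.229, 0.005, -0.0]
ft_force: [-0.4, 0.1, -0.5]
grip_width: 0.0004
```

```bash
python3 - <<'E'
from h import *
from rig import robot
go([.464,.258,.2])
ds=np.load("scene0.npy")
m=robot.camera_model("scene")
p,d=robot.camera("scene");cv2.imwrite("pics/scene6.png",p[:,:,::-1])
for k,P in dict(tall=(.477,-.0145,.164),mid=(.4905,-.2255,.129),short=(.4645,.258,.095)).items():
    u,v=proj(m,np.array(P));u,v=int(round(u)),int(round(v))
    print(k,u,v,*[deproj(m,u,v,np.median(x[v-2:v+3,u-2:u+3])).round(4) for x in(ds,d)])
p,d=robot.camera("top");cv2.imwrite("pics/top6.png",p[:,:,::-1])
E
```

```text
t 14.4 pos [0.4675 0.2596 0.2331] F [-0.44  0.11 -0.48] w 0.0004 delta tool cm [-0.42 -0.02  3.31] zaxis [ 0.01   0.003 -1.   ] q [ 0.3   0.39  1.65 -0.    1.09  1.41]
tall 281 198 [ 0.4827 -0.0188  0.1741] [ 0.4775 -0.0154  0.1644]
mid 215 260 [ 0.4947 -0.2277  0.1383] [ 0.4901 -0.2265  0.1292]
short 357 153 [0.4685 0.2532 0.103 ] [0.4628 0.2595 0.092 ]
```

View pics/scene6.png

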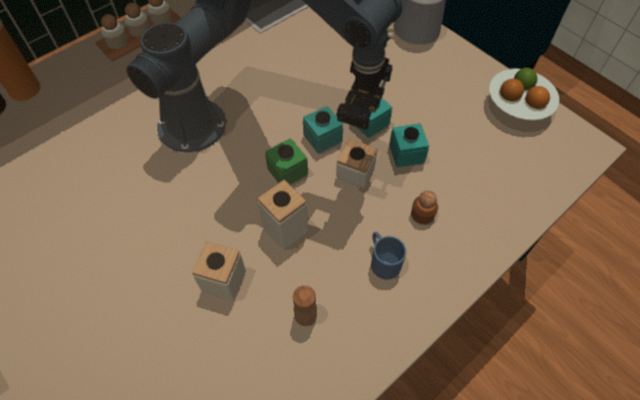

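View pics/top6.png

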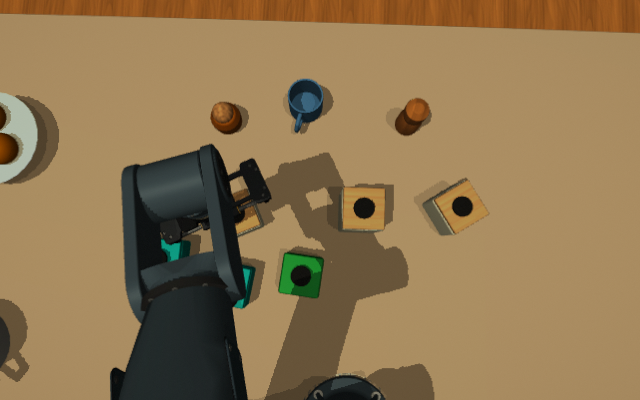

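All three caps read 9–11 mm lower than at the start: 0.164, 0.129 and 0.092 m. The canisters, mill (413,115), jar (226,117) and mug (305,100) are where they began, and the gripper hangs clear. Handing in.

```bash
python3 -c "
from rig import robot
print(robot.hand_in())"
```

```text
the job is handed in; nothing more can be done
None
```

I pressed the three white, bamboo-lidded canisters' buttons with closed fingertips in the order tall, middle, short, then raised the arm clear and handed the job in at about 14.5 s.

- **Presses:** each button gave only a small force on the way down (about 1.5–3.5 N). It then rose to 10–11 N at the stop, well under the 25 N limit, at fingertip heights of 0.159, 0.124 and 0.0895 m.
- **Last pictures:** the scene camera read the caps 9–11 mm lower than at the start. The canisters, mill, jar and mug looked unmoved. The wrist force was near zero.
- **Less certain:** the arm partly hid the short canister in the last top view, so its final check rests on the scene camera and the press force. Scene-camera heights ran 2–4 mm above the top camera's for the caps before pressing, so I relied on the change rather than the absolute height. The hand-in gave no verdict.

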